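# Shut the kit drawer, then index the shaft and hold its collar on the set-screw flat

## Task

The kit drawer hangs open into the working space: push it fully home, past its detent. Then pinch the gear head's shaft and turn it until its set-screw flat faces the way the yellow arrow points. Last, grip the loose collar, lift it off its shoulder to about half-way up the flat with its red set screw over the flat, and finish while holding it there, level and still, ready for the screw to be tightened, the drawer shut, the flat still facing along the arrow and the other things on the bench left where they are.

Things in the scene. Friction and masses are not known exactly. Their poses are not given: they have to be found in the camera images.
- kit_drawer (a joint): how far the red top drawer of the small dark blue kit drawer unit is pulled out, m: 0 is fully home (its seat), grows as it opens, up to 0.14. It slides level with about 2 N of friction and stays where it is left. Its detent is felt over the last 12 mm: about 6 N in all to push past the crest at 6 mm, then it snaps in until nearly home; a hard stop lies at 0.
- drawer_front (a point): centre of the flat outer face of the red drawer front (200 mm wide, 50 mm tall, from 70 to 120 mm above the bench; the point is 98 mm above the bench). Moves with the drawer. Its x axis points horizontally into the unit, the way to push. The unit is 130 mm tall, closed on top, 200 mm deep and 220 mm wide; an aluminium pull lip juts 13 mm out of the front along its lower edge, 70 to 76 mm above the bench and 90 mm long, as does another on the dummy drawer below.
- gearbox: orange gear head fixed to the bench. Origin: centre of its underside, on the shaft's axis, z up. Body 100 x 100 mm and 50 mm tall, on which stands an aluminium bearing nose, 30 mm in diameter, up to 85 mm above the bench (the collar's shoulder); the shaft rises from it. A yellow arrow on its top points along its +x axis, away from the robot.
- shaft (a joint): angle of the upright shaft, rad, counter-clockwise seen from above: 0 when its flat faces the way the arrow points. It turns endlessly and stays where it is left (friction about 0.08 N m).
- flat_mid (a point): on the shaft's axis, half-way up its flat, 130 mm above the bench; x axis is the way the flat faces, z up. The steel shaft is 20 mm in diameter, upright, round from 85 to 107 mm above the bench; from 107 to 154 mm a single flat (marked with blue ink, 14 mm wide) is cut 3 mm deep, so that it measures 17 mm across the flat and 20 mm elsewhere; its top end is at 156 mm.
- flat_face (a point): middle of the flat itself, 7 mm from the shaft's axis, 130 mm above the bench; axes as flat_mid
- collar_center (a point): centre of the loose dark steel shaft collar: ring of 44 mm outside diameter, 23 mm bore, 14 mm high, 0.12 kg, threaded over the shaft and at first resting on the shoulder, its centre 92 mm above the bench. Its x axis points to its red set screw, z up. It slides and turns freely on the shaft, past the flat too.
- set_screw (a point): outer end of the collar's red set screw, 26.5 mm from the collar's centre at half its height; the screw is 7 mm in diameter and juts 4.5 mm out of the rim. A red line on the collar's top marks the same side.
- screwdriver: red-handled screwdriver lying on the bench, about 200 mm long. Bystander; origin at its underside on the bench
- wrench: steel open-ended wrench lying on the bench, about 180 mm long. Bystander; origin at its underside on the bench
- oil_bottle: upright oil bottle, 62 mm in diameter, 160 mm tall, yellow label and red cap. Bystander; origin at its underside on the bench
- sprocket: dark steel sprocket drum lying flat, 64 mm in diameter, 18 mm high. Bystander; origin at its underside on the bench
- t_key: T-handled hex key lying flat: blue 100 mm crossbar, 110 mm steel blade. Bystander; origin at its underside on the bench
- mug: blue mug, 80 mm in diameter, 90 mm tall. Bystander; origin at its underside on the bench
- parts_dish: shallow aluminium dish of screws, 110 x 75 x 22 mm. Bystander; origin at its underside on the bench
Things that resemble listed ones, but are neither listed nor needed, are in the scene too. What is shaped like the part that bears collar_center but pink is not meant.

How it is judged:
By the outcome, as a careful person would: the job done as asked, in the order asked, and still so for the second after the job is handed in, while the arm keeps its last pose, push and grip.
It also fails if it takes over 72 s, if anything falls off the work surface, if the arm or the gripper's body presses on something with over 40 N, if the wrist force passes 120 N, or if a joint passes its speed limit or range.

## Robot

A 7-joint arm with a two-finger parallel gripper is mounted at the origin on the work surface. World frame = base frame: x ahead of the robot, y to its left, z up, the work surface at z = 0. Lengths are in mm, angles in rad, forces in N, time in s.
With the tool pointing down it reaches from about 350 to 900 mm from the base axis. Payload 19.9 kg.
Tool frame: the origin (TCP) lies midway between the tips of the shut fingers; the grasp point (between the pads) lies 19 mm behind it (bot.tcp_to_grasp is the distance from the TCP to the grasp point, in mm); z points along the fingers, y is the line along which they close (so a half turn about z gives the same grasp; the last joint's range is limited). The gripper opens to 94 mm and grips with 3 to 60 N. Pads are 16 mm wide; open, the fingers measure 119 mm over their backs; the gripper's body (75 mm by 177 mm) begins 78 mm behind the grasp point.
Start: joints at [1.232, 0.417, -0.01, 1.614, 0.005, 1.111, -0.053], TCP at [183.38, -597.47, 205.425] pointing down, gripper open.
Joint ranges: [-2.81, 2.81], [-0.39, 2.02], [-1.27, 1.25], [0.06, 2.57], [-1.19, 4.33], [0.19, 2], [-2.82, 2.82]. Speed limits (rad/s): [1.89, 1.89, 2.39, 2.39, 3.01, 3.01, 3.01].

## Interface

Orientations are given as a 3x3 rotation matrix whose columns are the frame's x, y, z axes.
In Python, from cell import bot gives the robot as it stands.
- The arm moves only by the tool move_arm, never from a script. Its argument "rows" is a list of rows, each an object of numbers: "x", "y", "z": the shift along the tool's x, y, z in cm; "ax", "ay", "az": the turn, a rotation vector about the tool's x, y, z in degrees; "grip": the closure, from 0 (fully open) to 1 (shut). In form: [{"x": .., "y": .., "z": .., "ax": .., "ay": .., "az": .., "grip": ..}, ...]. A call has 1 to 10 rows; each row shifts and turns the commanded pose from where the row before left it, along the tool's axes as they then stand; what a row does not reach is not made up. A row lasts 1/10 s, in which the tool goes at most 50 mm and 8.59 degrees, less where a joint would pass 70% of its speed; a pose out of reach is approached as far as the arm can. A call with a gripper value outside its range is refused whole. The fingers move at their own pace and stop on an object; "squeeze" is the grip in N (left out, the last holds). Time passes only in rows, so rows that do not move let the fingers close. It gives the time, the measured TCP pose, the force, the opening and the grip force at its end, in the units of the state.
- bot.sense(): the state, without advancing time (a new reading comes with each control period).
- bot.snapshot(name): name is "side" or "top" or "wrist"; returns the picture (480x640x3 uint8, blue, green, red); there is no depth.
- bot.camera_info(name): a dict with "camera_matrix" (3x3 intrinsics, pixels), "rvec" (rotation vector, rad) and "tvec" (3), from world to camera coordinates, as OpenCV has them. Camera axes: x right, y down, z forward; pixel columns grow to the right and rows downward; lengths in mm; the calibration is good to about 2 mm. A picture is of the moment at which its call begins: read the wrist's pose just before it. camera_info takes no time and is no camera call; for the wrist camera it gives the pose at the moment of the call.
- bot.finish_job(): hands the job in; it is judged then, once.
The state is a dict: "t": time; "joints": joint angles; "qvel": joint speeds; "tau": joint torques, N m; "eef_pos": TCP position; "eef_rot": TCP orientation; "contact_force": force on the tool from outside, world axes, zero at the start; "torque": the same for the moment, N m; "grip_width": opening from 0.0 (shut) to 1.0 (fully open); "grasp_force": force on a finger pad.
Only numpy, scipy, OpenCV 4.12 (cv2) and the standard library are available. Lean on these libraries where they do the work, as an engineer would, in place of code of your own. Each camera call takes 0.05 s, during which the arm holds its last target. There are 200 camera calls.

## Working session

There is one attempt and no reset: what is moved stays moved. The work goes in short steps, Python scripts to look and compute and a tool call to move; the robot and the scene stay as the last step left them, time stands still between calls to the robot, and variables do not carry over. Pictures are saved under pics/ and viewed, at most 10 in all, crops included, and the job is handed in when it is done.

Besides the shell and the picture viewer there is one more tool, called after "Emit:" by a JSON object that holds its "method" and its "body". move_arm: Moves the arm, as the interface text tells. Its arguments: {"type":"object","properties":{"rows":{"type":"array","items":{"type":"object","properties":{"x":{"type":"number"},"y":{"type":"number"},"z":{"type":"number"},"ax":{"type":"number"},"ay":{"type":"number"},"az":{"type":"number"},"grip":{"type":"number"}}}},"squeeze":{"type":"number"}},"required":["rows"]}

```bash
mkdir -p pics; cat > h.py <<'E'
import numpy as np, cv2
from cell import bot
def cam(n):
    c=bot.camera_info(n); K=np.array(c["camera_matrix"],float); R=cv2.Rodrigues(np.array(c["rvec"],float))[0]; t=np.array(c["tvec"],float).ravel(); return K,R,t
def px2w(n,u,v,z,c=None):
    K,R,t=c or cam(n); d=R.T@np.linalg.inv(K)@[u,v,1]; o=-R.T@t; return o+d*(z-o[2])/d[2]
def w2px(n,p,c=None):
    K,R,t=c or cam(n); q=K@(R@np.array(p,float)+t); return q[:2]/q[2]
E
python3 - <<'E'
from h import *
for n in("side","top"):
    cv2.imwrite(f"pics/{n}0.png",bot.snapshot(n)); K,R,t=cam(n); print(n,-R.T@t,K[0,0])
print(bot.sense())
E
```

```text
side [ 465.89555697 -770.85549376  624.20469373] 462.0946858345369
top [520.99046866 -11.02022123 989.98310492] 463.0436299013462
{'t': 0.1, 'joints': array([ 1.23151333,  0.41787753, -0.01033083,  1.61407689,  0.00468306,
        1.11070771, -0.05303829]), 'qvel': array([ 6.92913027e-05, -8.02040990e-04, -9.63217643e-05, -2.27691509e-04,
       -1.14274917e-03, -7.87960956e-04,  3.57796148e-04]), 'tau': array([ 2.88765928e-03, -8.52584195e+01,  6.41277172e-01, -4.26693034e+01,
       -4.88002365e-02,  1.64276623e-02, -3.29975978e-05]), 'eef_pos': array([ 183.29218816, -597.18133893,  204.92624306]), 'eef_rot': array([[ 9.55992982e-01,  2.93389313e-01, -3.60628317e-04],
       [ 2.93389529e-01, -9.55992480e-01,  9.81134231e-04],
       [-5.69036617e-05, -1.04376201e-03, -9.99999454e-01]]), 'contact_force': array([ 0.70799598, -0.17794555, -0.80816953]), 'torque': array([0.02179954, 0.01513593, 0.02349654]), 'grasp_force': 0.0, 'grip_width': 0.9991283613436023}
```

View pics/side0.png

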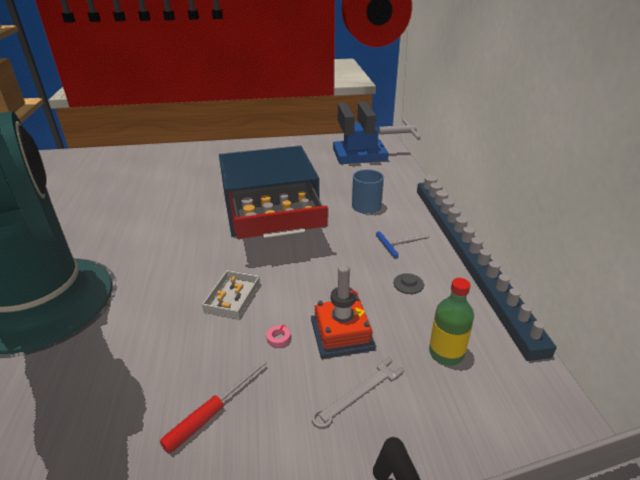

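View pics/top0.png

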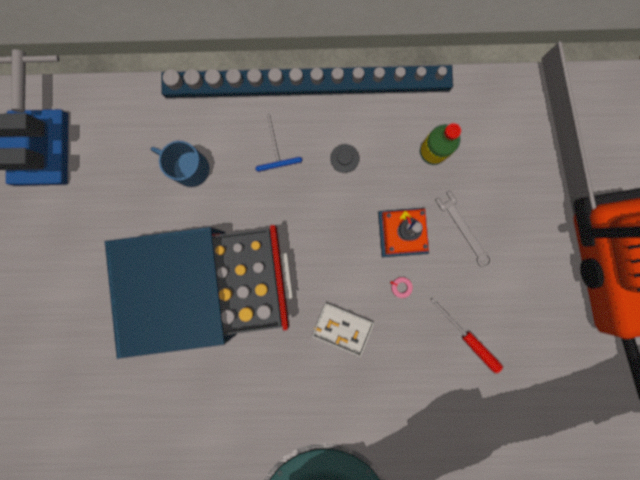

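Side view: the drawer unit is at about (270,190) with the red front at (280,220), and the shaft with its dark collar is at (343,290). In the top view, the gear head is at (404,232) and its shaft and collar at (410,229). Things that could be taken for the collar are the pink ring, top (402,287), which is the decoy, and the sprocket, top (344,158). I choose the dark ring on the shaft and check it in a close crop.

```bash
python3 - <<'E'
from h import *
for uv,z in [((273,227),120),((286,328),120),((106,241),130),((212,227),130),((225,345),130),((118,356),130)]: print(uv,px2w("top",*uv,z).round())
for uv in [(378,210),(425,207),(429,254),(382,256)]: print(uv,px2w("top",*uv,25).round())
print("side front top corners",px2w("side",236,217,120).round(),px2w("side",327,207,120).round())
print("shaft top",px2w("side",344,268,156).round())
a=cv2.imread("pics/top0.png")[195:270,355:455]; b=cv2.imread("pics/side0.png")[255:355,300:390]
cv2.imwrite("pics/c0.png",np.hstack([cv2.resize(a,(400,300),interpolation=cv2.INTER_CUBIC),cv2.resize(b,(360,300),interpolation=cv2.INTER_CUBIC)]))
E
```

```text
(273, 227) [590.  84. 120.]
(286, 328) [401.  62. 120.]
(106, 241) [569. 395. 130.]
(212, 227) [591. 197. 130.]
(225, 345) [373. 174. 130.]
(118, 356) [357. 372. 130.]
(378, 210) [ 628. -126.   25.]
(425, 207) [ 633. -224.   25.]
(429, 254) [ 534. -229.   25.]
(382, 256) [ 532. -132.   25.]
side front top corners [403.  70. 120.] [596.  83. 120.]
shaft top [ 585. -179.  156.]
```

View pics/c0.png

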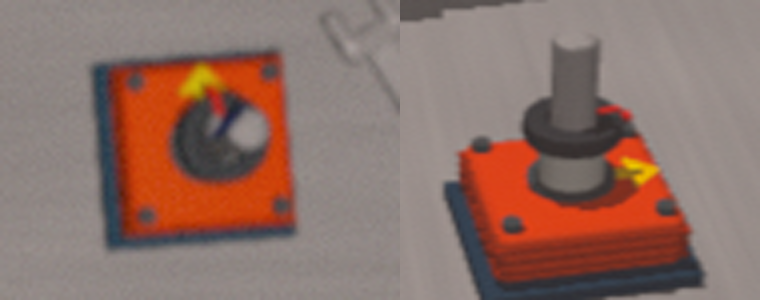

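The crop confirms the choice. The dark collar sits on the nose with its red mark pointing about +x and slightly left. The blue flat faces up-left, about +45°, and the arrow points about +3°. I move towards the drawer front now.

Emit:
{"method": "move_arm", "body": {"rows": [{"x": 2.7,"y": -2.75,"grip": 1},{"x": 2.7,"y": -2.75,"grip": 1},{"x": 2.7,"y": -2.75,"grip": 1},{"x": 2.7,"y": -2.75,"grip": 1},{"x": 2.7,"y": -2.75,"grip": 1},{"x": 2.7,"y": -2.75,"grip": 1},{"x": 2.7,"y": -2.75,"grip": 1},{"x": 2.7,"y": -2.75,"grip": 1},{"x": 2.7,"y": -2.75,"grip": 1},{"x": 2.7,"y": -2.75,"grip": 1}]}}

```text
schema error: expected keys x, y, z, ax, ay, az, grip
```

Emit:
{"method": "move_arm", "body": {"rows": [{"x": 2.7,"y": -2.75,"grip": 1},{"x": 2.7,"y": -2.75,"grip": 1},{"x": 2.7,"y": -2.75,"grip": 1},{"x": 2.7,"y": -2.75,"grip": 1},{"x": 2.7,"y": -2.75,"grip": 1},{"x": 2.7,"y": -2.75,"grip": 1},{"x": 2.7,"y": -2.75,"grip": 1},{"x": 2.7,"y": -2.75,"grip": 1},{"az": 5.5,"grip": 1},{"az": 5.5,"grip": 1}]}}

```text
schema error: expected keys x, y, z, ax, ay, az, grip
```

All keys are needed in each row.

Emit:
{"method": "move_arm", "body": {"rows": [{"x": 2.7,"y": -2.75,"z": 0,"ax": 0,"ay": 0,"az": 0,"grip": 1},{"x": 2.7,"y": -2.75,"z": 0,"ax": 0,"ay": 0,"az": 0,"grip": 1},{"x": 2.7,"y": -2.75,"z": 0,"ax": 0,"ay": 0,"az": 0,"grip": 1},{"x": 2.7,"y": -2.75,"z": 0,"ax": 0,"ay": 0,"az": 0,"grip": 1},{"x": 2.7,"y": -2.75,"z": 0,"ax": 0,"ay": 0,"az": 0,"grip": 1},{"x": 2.7,"y": -2.75,"z": 0,"ax": 0,"ay": 0,"az": 0,"grip": 1},{"x": 2.7,"y": -2.75,"z": 0,"ax": 0,"ay": 0,"az": 0,"grip": 1},{"x": 2.7,"y": -2.75,"z": 0,"ax": 0,"ay": 0,"az": 0,"grip": 1},{"x": 2.7,"y": -2.75,"z": 0,"ax": 0,"ay": 0,"az": 0,"grip": 1}]}}

```text
t: 1.0
eef_pos: [343.4, -288.0, 205.4]
eef_rot: [[0.956, 0.293, -0.0], [0.293, -0.956, 0.0], [-0.0, -0.0, -1.0]]
contact_force: [1.8, -0.4, -0.8]
grip_width: 0.27
grasp_force: 0.0
```

Emit:
{"method": "move_arm", "body": {"rows": [{"x": 2.7,"y": -2.75,"z": 0,"ax": 0,"ay": 0,"az": 0,"grip": 1},{"x": 2.7,"y": -2.75,"z": 0,"ax": 0,"ay": 0,"az": 0,"grip": 1},{"x": 2.7,"y": -2.75,"z": 0,"ax": 0,"ay": 0,"az": 0,"grip": 1},{"x": 2.7,"y": -2.75,"z": 0,"ax": 0,"ay": 0,"az": 0,"grip": 1},{"x": 2.7,"y": -2.75,"z": 0,"ax": 0,"ay": 0,"az": 0,"grip": 1},{"x": 2.7,"y": -2.75,"z": 0,"ax": 0,"ay": 0,"az": 0,"grip": 1},{"x": 2.7,"y": -2.75,"z": 0,"ax": 0,"ay": 0,"az": 0,"grip": 1},{"x": 2.7,"y": -2.75,"z": 0,"ax": 0,"ay": 0,"az": 5.5,"grip": 1},{"x": 0,"y": 0,"z": 0,"ax": 0,"ay": 0,"az": 5.5,"grip": 1}]}}

```text
t: 1.9
eef_pos: [486.2, -11.3, 205.3]
eef_rot: [[0.994, 0.107, 0.0], [0.107, -0.994, 0.002], [0.0, -0.002, -1.0]]
contact_force: [-0.9, -0.8, 0.3]
grip_width: 0.008
grasp_force: 0.0
```

Emit:
{"method": "move_arm", "body": {"rows": [{"x": 1.9,"y": 0,"z": 3.0,"ax": 0,"ay": 0,"az": 0,"grip": 1},{"x": 0,"y": 0,"z": 4.0,"ax": 0,"ay": 0,"az": 0,"grip": 1},{"x": 0,"y": 0,"z": 3.5,"ax": 0,"ay": 0,"az": 0,"grip": 1},{"x": 0,"y": 0,"z": 1.2,"ax": 0,"ay": 0,"az": 0,"grip": 1},{"x": 0,"y": -2.0,"z": 0,"ax": 0,"ay": 0,"az": 0,"grip": 1},{"x": 0,"y": -2.0,"z": 0,"ax": 0,"ay": 0,"az": 0,"grip": 1},{"x": 0,"y": -1.5,"z": 0,"ax": 0,"ay": 0,"az": 0,"grip": 1},{"x": 0,"y": -0.5,"z": 0,"ax": 0,"ay": 0,"az": 0,"grip": 1},{"x": 0,"y": -0.5,"z": 0,"ax": 0,"ay": 0,"az": 0,"grip": 1},{"x": 0,"y": -0.5,"z": 0,"ax": 0,"ay": 0,"az": 0,"grip": 1}]}}

```text
t: 2.9
eef_pos: [496.7, 55.4, 88.8]
eef_rot: [[0.994, 0.105, 0.0], [0.105, -0.994, -0.0], [0.0, 0.0, -1.0]]
contact_force: [-0.6, 0.4, -0.1]
grip_width: 0.005
grasp_force: 0.0
```

Emit:
{"method": "move_arm", "body": {"rows": [{"x": 0,"y": -1.0,"z": 0,"ax": 0,"ay": 0,"az": 0,"grip": 1},{"x": 0,"y": -1.0,"z": 0,"ax": 0,"ay": 0,"az": 0,"grip": 1},{"x": 0,"y": -1.0,"z": 0,"ax": 0,"ay": 0,"az": 0,"grip": 1},{"x": 0,"y": -1.0,"z": 0,"ax": 0,"ay": 0,"az": 0,"grip": 1},{"x": 0,"y": -1.0,"z": 0,"ax": 0,"ay": 0,"az": 0,"grip": 1},{"x": 0,"y": -1.0,"z": 0,"ax": 0,"ay": 0,"az": 0,"grip": 1},{"x": 0,"y": -1.0,"z": 0,"ax": 0,"ay": 0,"az": 0,"grip": 1},{"x": 0,"y": -1.0,"z": 0,"ax": 0,"ay": 0,"az": 0,"grip": 1}]}}

```text
t: 3.7
eef_pos: [487.9, 136.2, 88.4]
eef_rot: [[0.994, 0.106, -0.0], [0.106, -0.994, 0.0], [-0.0, -0.0, -1.0]]
contact_force: [0.5, -1.8, 1.7]
grip_width: 0.004
grasp_force: 1.2
```

Emit:
{"method": "move_arm", "body": {"rows": [{"x": 0,"y": -0.5,"z": 0,"ax": 0,"ay": 0,"az": 0,"grip": 1},{"x": 0,"y": -0.5,"z": 0,"ax": 0,"ay": 0,"az": 0,"grip": 1},{"x": 0,"y": -0.5,"z": 0,"ax": 0,"ay": 0,"az": 0,"grip": 1}]}}

```text
t: 4.0
eef_pos: [486.3, 150.4, 88.4]
eef_rot: [[0.994, 0.105, -0.0], [0.105, -0.994, -0.0], [-0.0, 0.0, -1.0]]
contact_force: [-0.7, -1.7, 1.8]
grip_width: 0.006
grasp_force: 1.1
```

Emit:
{"method": "move_arm", "body": {"rows": [{"x": 0,"y": -0.3,"z": 0,"ax": 0,"ay": 0,"az": 0,"grip": 1},{"x": 0,"y": -0.3,"z": 0,"ax": 0,"ay": 0,"az": 0,"grip": 1},{"x": 0,"y": -0.3,"z": 0,"ax": 0,"ay": 0,"az": 0,"grip": 1}]}}

```text
t: 4.3
eef_pos: [485.4, 159.2, 88.4]
eef_rot: [[0.994, 0.105, -0.0], [0.105, -0.994, -0.0], [-0.0, 0.0, -1.0]]
contact_force: [-1.0, -2.1, 0.6]
grip_width: 0.008
grasp_force: 1.1
```

```bash
python3 - <<'E'
from h import *
s=bot.snapshot("side")[120:260,190:350]; t=bot.snapshot("top")[200:380,90:310]
cv2.imwrite("pics/d1.png",np.hstack([cv2.resize(s,(400,350)),cv2.resize(t,(400,350))]))
E
```

```text
(no output)
```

View pics/d1.png

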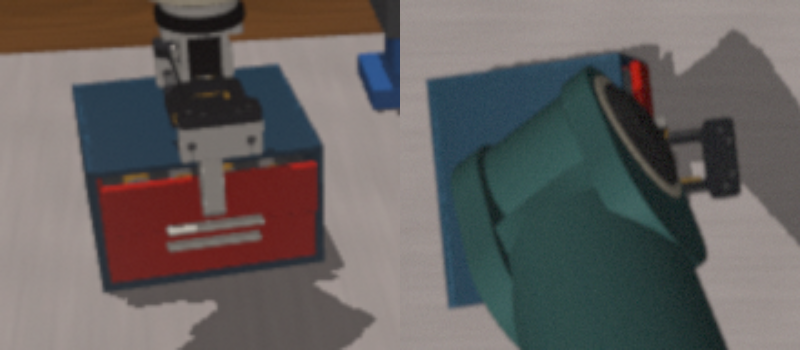

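The crop shows the drawer nearly shut, with a gap of 1–2 cm left at the top of its front. I keep pushing.

Emit:
{"method": "move_arm", "body": {"rows": [{"x": 0,"y": -0.3,"z": 0,"ax": 0,"ay": 0,"az": 0,"grip": 1},{"x": 0,"y": -0.3,"z": 0,"ax": 0,"ay": 0,"az": 0,"grip": 1},{"x": 0,"y": -0.2,"z": 0,"ax": 0,"ay": 0,"az": 0,"grip": 1}]}}

```text
t: 4.7
eef_pos: [484.9, 166.1, 88.5]
eef_rot: [[0.995, 0.105, -0.0], [0.105, -0.995, -0.001], [-0.0, 0.001, -1.0]]
contact_force: [-0.1, -10.3, 4.1]
grip_width: 0.004
grasp_force: 4.8
```

Emit:
{"method": "move_arm", "body": {"rows": [{"x": 0,"y": -0.2,"z": 0,"ax": 0,"ay": 0,"az": 0,"grip": 1},{"x": 0,"y": -0.2,"z": 0,"ax": 0,"ay": 0,"az": 0,"grip": 1}]}}

```text
t: 4.9
eef_pos: [484.3, 170.6, 88.5]
eef_rot: [[0.994, 0.105, -0.0], [0.105, -0.994, -0.001], [-0.0, 0.001, -1.0]]
contact_force: [-1.2, -3.2, -0.1]
grip_width: 0.006
grasp_force: 1.3
```

Emit:
{"method": "move_arm", "body": {"rows": [{"x": 0,"y": -0.2,"z": 0,"ax": 0,"ay": 0,"az": 0,"grip": 1}]}}

```text
t: 5.0
eef_pos: [484.1, 173.2, 88.5]
eef_rot: [[0.994, 0.105, -0.0], [0.105, -0.994, 0.0], [-0.0, -0.0, -1.0]]
contact_force: [1.6, -6.4, 0.7]
grip_width: 0.007
grasp_force: 3.9
```

Emit:
{"method": "move_arm", "body": {"rows": [{"x": 0,"y": -0.2,"z": 0,"ax": 0,"ay": 0,"az": 0,"grip": 1}]}}

```text
t: 5.1
eef_pos: [484.0, 173.2, 88.4]
eef_rot: [[0.995, 0.104, -0.0], [0.104, -0.995, -0.003], [-0.001, 0.003, -1.0]]
contact_force: [-0.1, -24.7, 10.9]
grip_width: 0.002
grasp_force: 12.0
```

Emit:
{"method": "move_arm", "body": {"rows": [{"x": 0,"y": -0.2,"z": 0,"ax": 0,"ay": 0,"az": 0,"grip": 1}]}}

```text
t: 5.2
eef_pos: [484.0, 173.3, 88.4]
eef_rot: [[0.995, 0.103, -0.001], [0.103, -0.995, -0.005], [-0.001, 0.005, -1.0]]
contact_force: [-1.4, -35.6, 17.8]
grip_width: 0.002
grasp_force: 17.7
```

The drawer clicked past its crest and hit the hard stop at y = 173. I back off, rise, and go above the shaft.

Emit:
{"method": "move_arm", "body": {"rows": [{"x": 0,"y": 1.0,"z": 0,"ax": 0,"ay": 0,"az": 0,"grip": 1},{"x": 0,"y": 3.0,"z": 0,"ax": 0,"ay": 0,"az": 0,"grip": 1},{"x": 0,"y": 2.0,"z": -4,"ax": 0,"ay": 0,"az": 0,"grip": 0},{"x": 0.8,"y": 2.0,"z": -4,"ax": 0,"ay": 0,"az": 0,"grip": 0},{"x": 0.8,"y": 2.0,"z": -4,"ax": 0,"ay": 0,"az": 0,"grip": 0},{"x": 0.8,"y": 4.0,"z": -2,"ax": 0,"ay": 0,"az": 0,"grip": 0},{"x": 0.8,"y": 4.0,"z": -2,"ax": 0,"ay": 0,"az": 0,"grip": 0},{"x": 0.8,"y": 4.0,"z": -2,"ax": 0,"ay": 0,"az": 0,"grip": 0},{"x": 0.8,"y": 4.0,"z": 0,"ax": 0,"ay": 0,"az": 0,"grip": 0},{"x": 0.8,"y": 2.0,"z": 0,"ax": 0,"ay": 0,"az": 0,"grip": 0}]}}

```text
t: 6.2
eef_pos: [569.5, -99.0, 269.0]
eef_rot: [[0.995, 0.102, 0.001], [0.102, -0.995, -0.001], [0.001, 0.001, -1.0]]
contact_force: [-0.5, -0.4, -1.0]
grip_width: 0.647
grasp_force: 0.0
```

```bash
python3 - <<'E'
from h import *
s=bot.sense(); print(s["eef_pos"],s["joints"].round(2))
K,R,t=cam("wrist"); o=-R.T@t; print("cam off in tool",s["eef_rot"].T@(o-s["eef_pos"]),"axis in tool",s["eef_rot"].T@R[2],"xaxis",s["eef_rot"].T@R[0],K[0,0],"shaft px",w2px("wrist",[583,-178,130]))
E
```

```text
[569.54048976 -98.97071832 268.95874084] [ 0.43  0.3  -0.39  1.65  0.12  1.21 -1.45]
cam off in tool [  73.24438002   -0.38171904 -179.0326888 ] axis in tool [-2.53550359e-01  8.08609415e-04  9.67321850e-01] xaxis [ 9.85395596e-04  9.99999348e-01 -5.77637608e-04] 427.7990432102836 shaft px [423.97889736 217.34581919]
```

```bash
python3 - <<'E'
from h import *
c=cam("wrist"); im=bot.snapshot("wrist"); cv2.imwrite("pics/w1.png",im)
for p in ([583,-178,156],[583,-178,92],[583,-178,50]): print(w2px("wrist",p,c))
u,v=map(int,w2px("wrist",[583,-178,120],c)); np.save("c1.npy",np.array([*c[0].ravel(),*c[1].ravel(),*c[2]]))
x0,y0=u-80,max(0,v-75); print("crop origin",x0,y0)
cv2.imwrite("pics/w1c.png",cv2.resize(im[y0:y0+150,x0:x0+160],(800,750)[:1]+(600,) if 0 else (640,600),interpolation=cv2.INTER_CUBIC))
E
```

```text
[432.86675035 225.08445836]
[413.21257454 207.9715994 ]
[403.6020269  199.60371118]
crop origin 340 139
```

View pics/w1c.png

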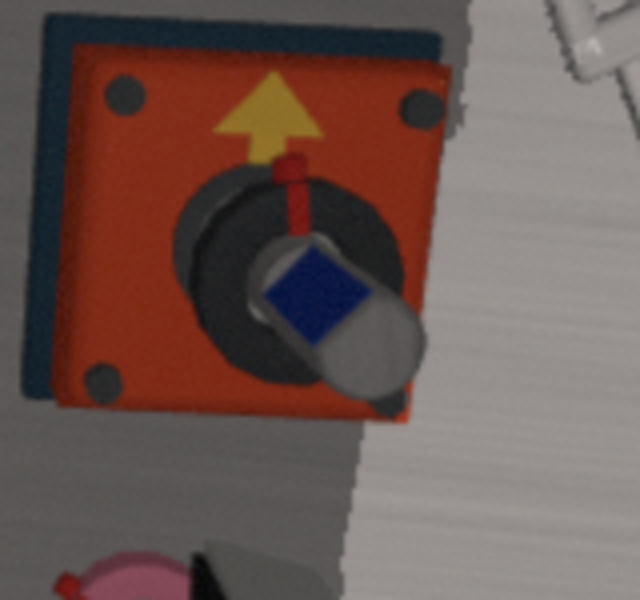

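The crop shows the shaft's top end at about (367,342), the top edge of the blue flat from (314,345) to (370,290), and its lower edge from (263,292) to (315,243). The collar centre is near (297,281), the red line runs from (299,235) to (290,180), and the arrow tip is at (275,70).

```bash
python3 - <<'E'
from h import *
a=np.load("c1.npy"); c=(a[:9].reshape(3,3),a[9:18].reshape(3,3),a[18:])
P=lambda u,v,z: px2w("wrist",340+u/4,139+v/4,z,c)
an=lambda p,q: np.degrees(np.arctan2((q-p)[1],(q-p)[0])).round(1)
print("shaft",P(367,342,156))
t1,t2,b1,b2=P(314,345,154),P(370,290,154),P(263,292,107),P(315,243,107)
print("flat mids",(t1+t2)/2,(b1+b2)/2,"dir edges",an(t2,t1)-90,an(b2,b1)-90)
C=P(297,281,99);print("collar",C,"line",an(P(299,235,99),P(290,180,99)),"screw",P(288,155,92),an(C,P(288,155,92)))
z=52
A,B,D=P(125,95,z),P(423,108,z),P(103,383,z);print("bolts mid",(B+D)/2,an(B,A)-90,an(D,A)); print("arrow",an(P(268,135,50),P(275,70,50)), an(P(323,137,50),P(212,133,50))-90)
E
```

```text
shaft [ 583.33431518 -177.1497648   156.        ]
flat mids [ 586.81832003 -172.60211931  154.        ] [ 587.09335794 -173.26880158  107.        ] dir edges 52.900000000000006 51.19999999999999
collar [ 583.18564251 -177.31669292   99.        ] line 18.3 screw [ 608.10890934 -172.94508662   92.        ] 9.9
bolts mid [ 582.04744611 -179.01877813   52.        ] 3.5 3.3
arrow 2.7 3.9000000000000057
```

Emit:
{"method": "move_arm", "body": {"rows": [{"x": 0.2,"y": 4.0,"z": 0,"ax": 0,"ay": 0,"az": 0,"grip": 0},{"x": 0.2,"y": 4.1,"z": 0,"ax": 0,"ay": 0,"az": 0,"grip": 0},{"x": 0,"y": 0,"z": 0,"ax": 0,"ay": 0,"az": -8,"grip": 0},{"x": 0,"y": 0,"z": 0,"ax": 0,"ay": 0,"az": -8,"grip": 0},{"x": 0,"y": 0,"z": 0,"ax": 0,"ay": 0,"az": -8,"grip": 0},{"x": 0,"y": 0,"z": 0,"ax": 0,"ay": 0,"az": -8,"grip": 0},{"x": 0,"y": 0,"z": 0,"ax": 0,"ay": 0,"az": -8,"grip": 0},{"x": 0,"y": 0,"z": 0,"ax": 0,"ay": 0,"az": -8,"grip": 0},{"x": 0,"y": 0,"z": 0,"ax": 0,"ay": 0,"az": -8,"grip": 0},{"x": 0,"y": 0,"z": 0,"ax": 0,"ay": 0,"az": -8,"grip": 0}]}}

```text
t: 7.25
eef_pos: [581.7, -174.8, 268.4]
eef_rot: [[0.335, 0.942, 0.0], [0.942, -0.335, 0.001], [0.001, 0.0, -1.0]]
contact_force: [-0.5, 0.2, 0.7]
grip_width: 0.998
grasp_force: 0.0
```

Emit:
{"method": "move_arm", "body": {"rows": [{"x": 0,"y": 0,"z": 0,"ax": 0,"ay": 0,"az": -8,"grip": 0},{"x": 0,"y": 0,"z": 0,"ax": 0,"ay": 0,"az": -8,"grip": 0},{"x": 0,"y": 0,"z": 0,"ax": 0,"ay": 0,"az": -8,"grip": 0},{"x": 0,"y": 0,"z": 0,"ax": 0,"ay": 0,"az": -8,"grip": 0},{"x": 0,"y": 0,"z": 0,"ax": 0,"ay": 0,"az": -8,"grip": 0},{"x": 0,"y": 0,"z": 0,"ax": 0,"ay": 0,"az": -8,"grip": 0},{"x": 0,"y": 0,"z": 0,"ax": 0,"ay": 0,"az": -8,"grip": 0},{"x": 0,"y": 0,"z": 0,"ax": 0,"ay": 0,"az": -8,"grip": 0},{"x": 0,"y": 0,"z": 0,"ax": 0,"ay": 0,"az": -8,"grip": 0},{"x": 0,"y": 0,"z": 0,"ax": 0,"ay": 0,"az": 0,"grip": 0}]}}

```text
t: 8.25
eef_pos: [581.6, -175.1, 268.3]
eef_rot: [[-0.791, 0.612, 0.0], [0.612, 0.791, 0.001], [0.0, 0.001, -1.0]]
contact_force: [-0.2, -0.3, -0.2]
grip_width: 0.998
grasp_force: 0.0
```

```bash
python3 - <<'E'
from h import *
s=bot.sense(); R=s["eef_rot"]; print(s["eef_pos"],s["joints"].round(2),"yang",np.degrees(np.arctan2(R[1,1],R[0,1])),"move(mm)",R.T@(np.array([582,-178.7,111])-s["eef_pos"]))
E
```

```text
[ 581.57853188 -175.08893316  268.33585936] [ 0.83  0.44 -0.79  1.56  0.32  1.27  0.9 ] yang 52.24091229965338 move(mm) [ -2.59295399  -2.73587143 157.33271013]
```

Emit:
{"method": "move_arm", "body": {"rows": [{"x": -0.26,"y": -0.27,"z": 4.0,"ax": 0,"ay": 0,"az": 0,"grip": 0},{"x": 0,"y": 0,"z": 4.0,"ax": 0,"ay": 0,"az": 0,"grip": 0},{"x": 0,"y": 0,"z": 4.0,"ax": 0,"ay": 0,"az": 0,"grip": 0},{"x": 0,"y": 0,"z": 3.7,"ax": 0,"ay": 0,"az": 0,"grip": 0},{"x": 0,"y": 0,"z": 0,"ax": 0,"ay": 0,"az": 0,"grip": 0.7},{"x": 0,"y": 0,"z": 0,"ax": 0,"ay": 0,"az": 0,"grip": 0.7},{"x": 0,"y": 0,"z": 0,"ax": 0,"ay": 0,"az": 0,"grip": 0.7},{"x": 0,"y": 0,"z": 0,"ax": 0,"ay": 0,"az": 0,"grip": 0.7},{"x": 0,"y": 0,"z": 0,"ax": 0,"ay": 0,"az": 0,"grip": 0.7}], "squeeze": 30}}

```text
t: 9.15
eef_pos: [582.4, -179.5, 112.7]
eef_rot: [[-0.788, 0.615, 0.002], [0.615, 0.788, -0.001], [-0.002, 0.0, -1.0]]
contact_force: [-0.4, -0.3, -0.3]
grip_width: 0.61
grasp_force: 0.0
```

Emit:
{"method": "move_arm", "body": {"rows": [{"x": 0,"y": 0,"z": 0,"ax": 0,"ay": 0,"az": 0,"grip": 1},{"x": 0,"y": 0,"z": 0,"ax": 0,"ay": 0,"az": 0,"grip": 1},{"x": 0,"y": 0,"z": 0,"ax": 0,"ay": 0,"az": 0,"grip": 1},{"x": 0,"y": 0,"z": 0,"ax": 0,"ay": 0,"az": 0,"grip": 1},{"x": 0,"y": 0,"z": 0,"ax": 0,"ay": 0,"az": 0,"grip": 1}]}}

```text
t: 9.65
eef_pos: [581.8, -179.3, 111.4]
eef_rot: [[-0.789, 0.615, -0.0], [0.615, 0.789, 0.0], [0.0, 0.0, -1.0]]
contact_force: [0.2, -0.7, 0.7]
grip_width: 0.184
grasp_force: 0.5
```

Emit:
{"method": "move_arm", "body": {"rows": [{"x": 0,"y": 0,"z": 0,"ax": 0,"ay": 0,"az": 0,"grip": 1},{"x": 0,"y": 0,"z": 0,"ax": 0,"ay": 0,"az": 0,"grip": 1},{"x": 0,"y": 0,"z": 0,"ax": 0,"ay": 0,"az": 0,"grip": 1}]}}

```text
t: 9.95
eef_pos: [581.7, -179.4, 111.4]
eef_rot: [[-0.789, 0.615, -0.0], [0.615, 0.789, -0.0], [0.0, -0.0, -1.0]]
contact_force: [-1.9, -0.5, 0.2]
grip_width: 0.181
grasp_force: 30.0
```

```bash
python3 - <<'E'
from h import *
s=bot.sense(); R=s["eef_rot"]; print(s["eef_pos"],s["torque"],s["contact_force"],"yang",np.degrees(np.arctan2(R[1,1],R[0,1])),s["grip_width"]*94)
E
```

```text
[ 581.71714414 -179.41704264  111.42081937] [-0.24383143  0.1814129  -0.02444075] [-1.93518689 -0.47107564  0.23364373] yang 52.053093269240094 16.967642150941188
```

The opening of 17.0 mm shows the pads are on the flat. I turn clockwise by 48.6°.

Emit:
{"method": "move_arm", "body": {"rows": [{"x": 0.02,"y": 0,"z": 0,"ax": 0,"ay": 0,"az": 6,"grip": 1},{"x": 0.02,"y": 0,"z": 0,"ax": 0,"ay": 0,"az": 6,"grip": 1},{"x": 0.02,"y": 0,"z": 0,"ax": 0,"ay": 0,"az": 6,"grip": 1},{"x": 0.02,"y": 0,"z": 0,"ax": 0,"ay": 0,"az": 6,"grip": 1},{"x": 0.02,"y": 0,"z": 0,"ax": 0,"ay": 0,"az": 6,"grip": 1},{"x": 0.02,"y": 0,"z": 0,"ax": 0,"ay": 0,"az": 6,"grip": 1},{"x": 0.01,"y": 0,"z": 0,"ax": 0,"ay": 0,"az": 6,"grip": 1},{"x": 0,"y": 0,"z": 0,"ax": 0,"ay": 0,"az": 6.6,"grip": 1},{"x": 0,"y": 0,"z": 0,"ax": 0,"ay": 0,"az": 0,"grip": 1},{"x": 0,"y": 0,"z": 0,"ax": 0,"ay": 0,"az": 0,"grip": 1}]}}

```text
t: 10.95
eef_pos: [581.1, -178.4, 111.4]
eef_rot: [[-0.064, 0.998, 0.0], [0.998, 0.064, -0.0], [-0.0, 0.0, -1.0]]
contact_force: [1.2, -2.1, -1.3]
grip_width: 0.176
grasp_force: 30.0
```

```bash
python3 - <<'E'
from h import *
s=bot.sense(); R=s["eef_rot"]; print(s["eef_pos"],s["torque"],s["contact_force"],"yang",np.degrees(np.arctan2(R[1,1],R[0,1])),s["grip_width"]*94)
E
```

```text
[ 581.12794055 -178.38015289  111.41092546] [-0.53629944 -0.23529271 -0.11700598] [ 1.17099221 -2.07482266 -1.34206469] yang 3.6613463958314023 16.545576110007847
```

Emit:
{"method": "move_arm", "body": {"rows": [{"x": 0,"y": 0,"z": 0,"ax": 0,"ay": 0,"az": 0,"grip": 0},{"x": 0,"y": 0,"z": 0,"ax": 0,"ay": 0,"az": 0,"grip": 0},{"x": 0,"y": 0,"z": 0,"ax": 0,"ay": 0,"az": 0,"grip": 0},{"x": 0,"y": 0,"z": 0,"ax": 0,"ay": 0,"az": 0,"grip": 0},{"x": 0,"y": 0,"z": -2,"ax": 0,"ay": 0,"az": 0,"grip": 0},{"x": 0,"y": 0,"z": -4,"ax": 0,"ay": 0,"az": 0,"grip": 0},{"x": 0,"y": 0,"z": -4,"ax": 0,"ay": 0,"az": 0,"grip": 0},{"x": 0,"y": 0,"z": -4,"ax": 0,"ay": 0,"az": 8,"grip": 0},{"x": 0,"y": 0,"z": 0,"ax": 0,"ay": 0,"az": 8,"grip": 0},{"x": 0,"y": 0,"z": 0,"ax": 0,"ay": 0,"az": 8,"grip": 0}]}}

```text
t: 11.95
eef_pos: [581.5, -178.4, 252.8]
eef_rot: [[0.356, 0.935, 0.002], [0.935, -0.356, -0.001], [0.0, 0.002, -1.0]]
contact_force: [-0.0, -0.6, -0.4]
grip_width: 0.98
grasp_force: 0.0
```

Emit:
{"method": "move_arm", "body": {"rows": [{"x": 0,"y": 0,"z": 0,"ax": 0,"ay": 0,"az": 8,"grip": 0},{"x": 0,"y": 0,"z": 0,"ax": 0,"ay": 0,"az": 8,"grip": 0},{"x": 0,"y": 0,"z": 0,"ax": 0,"ay": 0,"az": 8,"grip": 0},{"x": 0,"y": 0,"z": 0,"ax": 0,"ay": 0,"az": 8,"grip": 0},{"x": 0,"y": 0,"z": 0,"ax": 0,"ay": 0,"az": 8,"grip": 0},{"x": 0,"y": 0,"z": 0,"ax": 0,"ay": 0,"az": 8,"grip": 0},{"x": 0,"y": 0,"z": 0,"ax": 0,"ay": 0,"az": 6,"grip": 0},{"x": 0,"y": 0,"z": 0,"ax": 0,"ay": 0,"az": 0,"grip": 0}]}}

```text
t: 12.75
eef_pos: [581.1, -178.1, 251.4]
eef_rot: [[0.964, 0.265, -0.0], [0.265, -0.964, 0.0], [-0.0, -0.0, -1.0]]
contact_force: [0.3, 0.8, -0.5]
grip_width: 0.996
grasp_force: 0.0
```

```bash
python3 - <<'E'
from h import *
s=bot.sense();R=s["eef_rot"]; print(s["eef_pos"],s["joints"].round(2),np.degrees(np.arctan2(R[1,1],R[0,1])))
c=cam("wrist"); im=bot.snapshot("wrist"); np.save("c1.npy",np.array([*c[0].ravel(),*c[1].ravel(),*c[2]]))
for p in ([582.6,-178.2,156],[582.6,-178.2,99]): print(w2px("wrist",p,c))
u,v=map(int,w2px("wrist",[583,-178,110],c)); x0,y0=u-80,v-75; y0=min(max(0,y0),330); print("crop origin",x0,y0)
cv2.imwrite("pics/w2c.png",cv2.resize(im[y0:y0+150,x0:x0+160],(640,600),interpolation=cv2.INTER_CUBIC))
E
```

```text
[ 581.07003871 -178.07721709  251.44032629] [ 0.49  0.37 -0.32  1.6   0.12  1.2  -1.16] -74.61491500738398
[319.72015839 236.51699541]
[319.50418971 218.28458351]
crop origin 239 145
```

View pics/w2c.png

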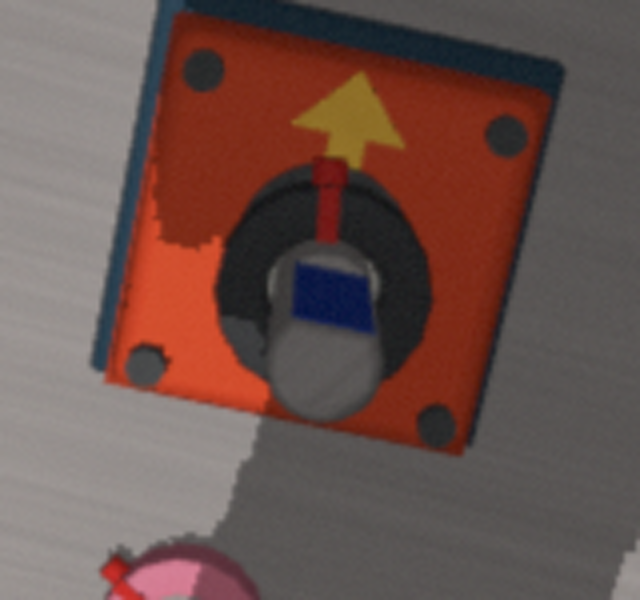

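The crop shows the flat now facing along the arrow. The flat's top edge runs from (290,318) to (374,333), the red line from (328,242) to (328,188), the arrow tip is at (362,70), and the bolts are at (203,70), (506,135), (147,365) and (436,425).

```bash
python3 - <<'E'
from h import *
a=np.load("c1.npy"); c=(a[:9].reshape(3,3),a[9:18].reshape(3,3),a[18:])
P=lambda u,v,z: px2w("wrist",239+u/4,145+v/4,z,c)
an=lambda p,q: np.degrees(np.arctan2((q-p)[1],(q-p)[0])).round(1)
print("shaft",P(325,362,156))
t1,t2,b1,b2=P(290,318,154),P(374,333,154),P(297,263,107),P(370,275,107)
print("flat mids",(t1+t2)/2,(b1+b2)/2,"dir",an(t2,t1)-90,an(b2,b1)-90)
C=P(324,285,99);print("collar",C,"line",an(P(328,242,99),P(328,188,99)),"screw",P(331,158,92),an(np.array([582.6,-178.2,0]),P(331,158,92)))
z=52
A,B,D,E=P(203,70,z),P(506,135,z),P(147,365,z),P(436,425,z);print("bolts mid",(B+D)/2,(A+E)/2,an(B,A)-90,an(D,A),an(E,D)-90,an(E,B)); print("arrow", an(P(405,150,50),P(291,124,50))-90)
R=bot.sense()["eef_rot"];print(R.T@(np.array([582.6,-178,73])-bot.sense()["eef_pos"]))
E
```

```text
shaft [ 583.36507926 -178.35258585  156.        ]
flat mids [ 589.20929552 -177.95525294  154.        ] [ 589.43574998 -178.58829346  107.        ] dir 5.0 5.900000000000006
collar [ 584.29044855 -178.13917449   99.        ] line 15.5 screw [ 608.0006867  -173.03532922   92.        ] 11.5
bolts mid [ 582.00144605 -178.81148412   52.        ] [ 581.89592204 -178.65754645   52.        ] 3.4000000000000057 3.6 3.299999999999997 3.4
arrow 2.5999999999999943
[  1.5137436    0.34507353 178.43519349]
```

Emit:
{"method": "move_arm", "body": {"rows": [{"x": 0.15,"y": 0.03,"z": 0,"ax": 0,"ay": 0,"az": 3.4,"grip": 0},{"x": 0,"y": 0,"z": 4,"ax": 0,"ay": 0,"az": 0,"grip": 0},{"x": 0,"y": 0,"z": 4,"ax": 0,"ay": 0,"az": 0,"grip": 0},{"x": 0,"y": 0,"z": 4,"ax": 0,"ay": 0,"az": 0,"grip": 0},{"x": 0,"y": 0,"z": 3,"ax": 0,"ay": 0,"az": 0,"grip": 0},{"x": 0,"y": 0,"z": 2,"ax": 0,"ay": 0,"az": 0,"grip": 0},{"x": 0,"y": 0,"z": 0.8,"ax": 0,"ay": 0,"az": 0,"grip": 0.3},{"x": 0,"y": 0,"z": 0,"ax": 0,"ay": 0,"az": 0,"grip": 0.4},{"x": 0,"y": 0,"z": 0,"ax": 0,"ay": 0,"az": 0,"grip": 0.4}], "squeeze": 10}}

```text
t: 13.7
eef_pos: [583.2, -178.3, 74.5]
eef_rot: [[0.978, 0.21, 0.001], [0.21, -0.978, -0.0], [0.001, 0.0, -1.0]]
contact_force: [0.7, 0.3, 1.7]
grip_width: 0.781
grasp_force: 0.0
```

```bash
python3 - <<'E'
from h import *
s=bot.sense();R=s["eef_rot"]; print(s["eef_pos"],s["contact_force"],s["grip_width"]*94,np.degrees(np.arctan2(R[1,1],R[0,1])),R.T@(np.array([582.6,-178,73])-s["eef_pos"]))
E
```

```text
[ 583.19890332 -178.28614072   74.49843393] [0.65335101 0.33589618 1.71058776] 73.37985599891748 -77.87316787181726 [-0.52713429 -0.40627109  1.49764455]
```

Emit:
{"method": "move_arm", "body": {"rows": [{"x": -0.05,"y": -0.03,"z": 0,"ax": 0,"ay": 0,"az": 0,"grip": 1},{"x": 0,"y": 0,"z": 0,"ax": 0,"ay": 0,"az": 0,"grip": 1},{"x": 0,"y": 0,"z": 0,"ax": 0,"ay": 0,"az": 0,"grip": 1},{"x": 0,"y": 0,"z": 0,"ax": 0,"ay": 0,"az": 0,"grip": 1},{"x": 0,"y": 0,"z": 0,"ax": 0,"ay": 0,"az": 0,"grip": 1},{"x": 0,"y": 0,"z": 0,"ax": 0,"ay": 0,"az": 0,"grip": 1},{"x": 0,"y": 0,"z": 0,"ax": 0,"ay": 0,"az": 0,"grip": 1},{"x": 0,"y": 0,"z": 0,"ax": 0,"ay": 0,"az": 0,"grip": 1}], "squeeze": 15}}

```text
t: 14.5
eef_pos: [582.2, -178.0, 73.8]
eef_rot: [[0.978, 0.209, 0.0], [0.209, -0.978, -0.0], [0.0, 0.0, -1.0]]
contact_force: [-1.1, -0.7, 6.7]
grip_width: 0.473
grasp_force: 15.0
```

```bash
python3 - <<'E'
from h import *
s=bot.sense();R=s["eef_rot"]; print(s["eef_pos"],s["contact_force"],s["torque"],s["grip_width"]*94,np.degrees(np.arctan2(R[1,1],R[0,1])))
E
```

```text
[ 582.23941886 -178.04249327   73.80371212] [-1.0736395  -0.74904394  6.67914309] [-0.02032642  0.31716619 -0.0183587 ] 44.4892221801837 -77.93432590378555
```

The collar is gripped at 44.5 mm opening. I lift it and turn the screw to the arrow.

Emit:
{"method": "move_arm", "body": {"rows": [{"x": 0,"y": 0,"z": -0.3,"ax": 0,"ay": 0,"az": 0,"grip": 1},{"x": 0,"y": 0,"z": -0.5,"ax": 0,"ay": 0,"az": 0,"grip": 1},{"x": 0,"y": 0,"z": -0.5,"ax": 0,"ay": 0,"az": 2.1,"grip": 1},{"x": 0,"y": 0,"z": -0.5,"ax": 0,"ay": 0,"az": 2.1,"grip": 1},{"x": 0,"y": 0,"z": -0.5,"ax": 0,"ay": 0,"az": 2.2,"grip": 1},{"x": 0,"y": 0,"z": -0.5,"ax": 0,"ay": 0,"az": 2.2,"grip": 1},{"x": 0,"y": 0,"z": -0.5,"ax": 0,"ay": 0,"az": 0,"grip": 1},{"x": 0,"y": 0,"z": -0.5,"ax": 0,"ay": 0,"az": 0,"grip": 1},{"x": 0,"y": 0,"z": 0,"ax": 0,"ay": 0,"az": 0,"grip": 1},{"x": 0,"y": 0,"z": 0,"ax": 0,"ay": 0,"az": 0,"grip": 1}]}}

```text
t: 15.5
eef_pos: [582.0, -178.0, 111.5]
eef_rot: [[0.998, 0.061, 0.0], [0.061, -0.998, 0.0], [0.0, -0.0, -1.0]]
contact_force: [-0.1, 0.4, -1.1]
grip_width: 0.468
grasp_force: 15.0
```

```bash
python3 - <<'E'
from h import *
s=bot.sense();R=s["eef_rot"]; print(s["eef_pos"],s["contact_force"],s["torque"],s["grip_width"]*94,s["grasp_force"],np.degrees(np.arctan2(R[1,1],R[0,1])))
c=cam("wrist"); im=bot.snapshot("wrist"); np.save("c1.npy",np.array([*c[0].ravel(),*c[1].ravel(),*c[2]]))
sd=bot.snapshot("side"); cv2.imwrite("pics/side_end.png",sd)
u,v=map(int,w2px("wrist",[583,-178,120],c)); x0,y0=u-80,v-90; y0=min(max(0,y0),330); print("crop origin",x0,y0, w2px("wrist",[582.6,-178.2,137],c),w2px("side",[582.6,-178.2,130]))
A=cv2.resize(im[y0:y0+150,x0:x0+160],(480,450),interpolation=cv2.INTER_CUBIC); B=cv2.resize(sd[140:365,220:380],(320,450),interpolation=cv2.INTER_CUBIC)
cv2.imwrite("pics/w3.png",np.hstack([A,B]))
E
```

```text
[ 582.02095382 -177.99378588  111.4602382 ] [-0.14395683  0.41633633 -1.14084427] [-0.03380719 -0.00909961  0.00123165] 43.98702597130238 14.999721720814705 -86.50501153008558
crop origin 239 208 [319.80359074 317.06921863] [342.37397058 279.95804916]
```

View pics/w3.png

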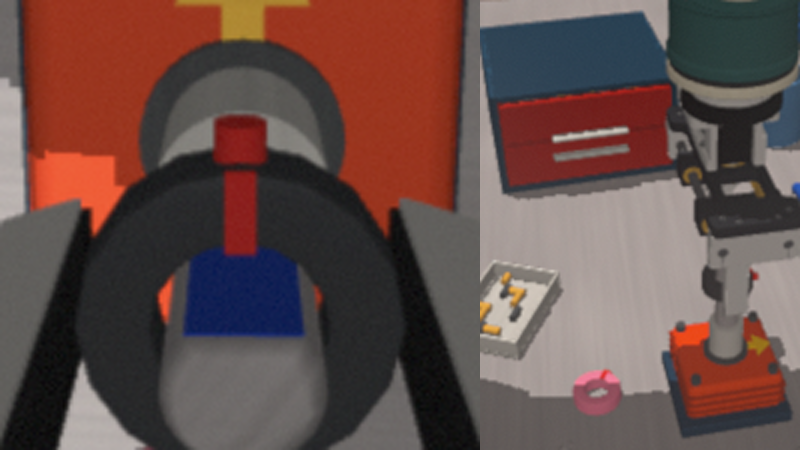

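The view shows the red screw at (241,140) and its line centred over the blue flat (183–304), in line with the yellow arrow (243). The bore is clear of the shaft all round and the drawer is shut. The collar centre is at about 129.7 mm with near-zero wrist force, so I hand in.

```bash
python3 -c "
from cell import bot
print(bot.finish_job())"
```

```text
the job is handed in; nothing more can be done
None
```

I handed the job in at about 15.6 s, with the drawer pushed to its hard stop, the shaft's flat along the arrow (within about 2° by camera), and the collar held level at about 130 mm with its screw over the flat; no verdict came back.

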